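Scoop two dishes off the bench against the stop

TASK

Take the flat steel scoop by its black upright grip, push it under the two white lidded dishes so that they ride up into its pan against the metal bench stop, and lift both clear of the worktop together. Then set the scoop, with both dishes still in it, flat on the middle of the low grey stand and let go. Do not touch the dishes with the gripper or turn them over, and leave the tin, the beaker and the flask where they are.

Things in the scene. Friction and masses are not known exactly. Their poses are not given: they have to be found in the camera images.
- scoop: Loose flat steel scoop like a small dustpan, 0.30 kg. Origin: underside, about the pan's middle; x points to the open front lip, z up. Pan 180 mm wide (y -90 to +90), sides 22 mm high from x = -63 to +45 mm, back wall 30 mm high at x = -63 mm. The floor is 4 mm high and slopes down from x = 0 to the lip edge at x = +68 mm, 1.5 mm thick. Behind it stands a black upright grip.
- scoop_grip (a point): Middle of the scoop's black upright grip, at x -74, y 0, z 92 mm in the scoop's frame; axes as the scoop's. The grip is 18 mm thick along x, 54 mm wide along y and reaches from z = 50 to 118 mm. Best pinched from above across its 18 mm (fingers closing along the scoop's x), which keeps the pan from pitching.
- scoop_lip (a point): Middle of the front lip edge of the scoop, in its frame at x = +68 mm, y = 0, z = 0.
- dish_a: White porcelain dish with a fixed lid, round, 64 mm across, 18 mm high, 60 g; its foot is rounded (flat 44 mm across, curving up to 60 mm across at 5 mm height), so a thin lip slides under it once it stands against the stop. Origin: centre of the underside; z up.
- dish_b: Second white lidded dish, the same as dish_a. The two stand beside each other in front of the stop, up to 45 mm off it, their centres 72 to 88 mm apart along it.
- bench_stop: Fixed aluminium bar on edge on the worktop, 300 mm long along its y axis, 50 mm high, 10 mm thick. Origin: middle of the front face's lower edge; the front face (x = 0 of its frame) looks to its -x, where the dishes stand. Tall upright files stand close behind it at the left of the table: draw back toward the robot before carrying the scoop to the right.
- stand: Fixed low grey stand, a plate 170 mm (x) by 220 mm (y) on four legs, its flat top 45 mm above the worktop. Origin: on the worktop under the plate's centre; x points away from the robot, turned by its yaw.
- grease_tin: Loose flat round tin, 54 mm across, 24 mm high, standing close to the stop near its right end (negative y of the stop); not to be disturbed. Origin: centre of the underside.
- small_beaker: Loose glass beaker, 54 x 60 x 63 mm, at the right in front of the large instrument; not to be disturbed. Origin: centre of the underside.
- flask: Loose conical glass flask, 64 mm across, 106 mm high, at the right; not to be disturbed. Origin: centre of the underside.
Mind the look-alikes: they are no part of the job. What is shaped like the dish_b but red is not meant.

How it is judged:
On the way:
1. both dishes lie in the scoop's pan while it is lifted at least 25 mm clear of the worktop (height (world z) of scoop above 0.025 m and x of dish_a in the frame of scoop between -0.06 and 0.055 m and y of dish_a in the frame of scoop between -0.09 and 0.09 m and z of dish_a in the frame of scoop between -0.004 and 0.012 m and angle between each of dish_a, dish_b's own z axis and vertical below 0.3 rad and x of dish_b in the frame of scoop between -0.06 and 0.055 m and y of dish_b in the frame of scoop between -0.09 and 0.09 m and z of dish_b in the frame of scoop between -0.004 and 0.012 m), for 0.2 s.
At the end, for the whole second after the job is handed in: The scoop stands flat (within 0.06 rad) on the stand, its origin within 35 mm of the stand's centre along each of the stand's x and y; both dishes lie lid up in its pan (their centres at least 13 mm behind the lip edge and between the sides); all at rest (x of dish_a in the frame of scoop between -0.06 and 0.055 m and y of dish_a in the frame of scoop between -0.09 and 0.09 m and z of dish_a in the frame of scoop between -0.004 and 0.012 m and angle between each of dish_a, dish_b's own z axis and vertical below 0.3 rad and x of dish_b in the frame of scoop between -0.06 and 0.055 m and y of dish_b in the frame of scoop between -0.09 and 0.09 m and z of dish_b in the frame of scoop between -0.004 and 0.012 m and x of scoop in the frame of stand between -0.035 and 0.035 m and y of scoop in the frame of stand between -0.035 and 0.035 m and height (world z) of scoop between 0.041 and 0.051 m and angle between scoop's own z axis and vertical below 0.06 rad and linear speed of each of scoop, dish_a, dish_b below 0.02 m/s); the robot touches nothing.
It fails at once if the gripper or arm touches a dish (contact force between any of the fingers, the arm and dish_a above 0.5 N or contact force between any of the fingers, the arm and dish_b above 0.5 N).
It fails at once if a dish is turned over (angle between any of dish_a, dish_b's own z axis and vertical above 0.9 rad).
It fails at once if the tin, beaker or flask is shifted more than 25 mm or tipped (distance of any of grease_tin, small_beaker, flask from where it was at the start of the episode above 0.025 m or angle between any of small_beaker, flask's own z axis and vertical above 0.5 rad).
It also fails if it takes over 54 s, if anything falls off the work surface, if the arm or the gripper's body presses on something with over 40 N, if the wrist force passes 120 N, or if a joint passes its speed limit or range.

ROBOT

A 7-joint arm with a two-finger parallel gripper is mounted at the origin on a cart in front of the work surface, level with it; the furniture and walls round the work are solid. World frame = base frame: x ahead of the robot, y to its left, z up, the work surface at z = 0. Lengths are in m, angles in rad, forces in N, time in s.
With the tool pointing down it reaches from about 0.35 to 0.9 m from the base axis. Payload 8.1 kg.
Tool frame: the origin (TCP) lies midway between the tips of the shut fingers; the grasp point (between the pads) lies 19 mm behind it; z points along the fingers, y is the line along which they close (so a half turn about z gives the same grasp; the last joint's range is limited). The gripper opens to 92 mm and grips with 3 to 60 N. Pads are 19 mm wide; open, the fingers measure 130 mm over their backs; the gripper's body (75 mm by 190 mm) begins 47 mm behind the grasp point.
Start: joints at [1.134, 0.434, 0.025, 1.573, -0.012, 1.134, -0.075], TCP at [0.205, -0.591, 0.189] pointing down, gripper open.
Joint ranges: [-2.62, 2.62], [-0.44, 2.09], [-1.27, 1.32], [0.08, 2.57], [-1.32, 4.46], [0.12, 2], [-2.74, 2.74]. Speed limits (rad/s): [2.22, 2.22, 3.01, 3.01, 3.14, 3.14, 3.14].

INTERFACE

Orientations are given as [roll, pitch, yaw] about the fixed x, y, z axes, in that order (R = Rz(yaw) Ry(pitch) Rx(roll)).
In Python, from workcell import monitor, viewer, robot gives the robot as it stands. The module is installed in compiled form; this text tells all that it offers.
- The arm moves only by the tool jog_arm, never from a script. Its argument "series" is a list of rows, each a list of 3 entries, a list of its own where there are three numbers: the shift along the tool's x, y, z each as a share of 300 mm, from -1 to 1, then the turn, a rotation vector about the tool's x, y, z each as a share of 1.5 rad, from -1 to 1, then the gripper command: -1 is shut, 1 is fully open, values between are in proportion. In form: [[[x, y, z], [rx, ry, rz], fingers], ...]. A call has 1 to 12 rows; each row is the pose to reach, as a shift and turn from the pose commanded when the call began, along the tool's axes at that moment; what a row does not reach only later rows make up. A row lasts 1/8 s, in which the tool goes at most 62.5 mm and 10.7 degrees, less where a joint would pass 70% of its speed; a pose out of reach is approached as far as the arm can. A call with a number of a shift or a turn outside -1 to 1 is refused whole. A call with a gripper value outside its range is refused whole. The fingers move at their own pace and stop on an object; "newtons" is the grip in N (left out, the last holds). Time passes only in rows, so rows that repeat a pose let the fingers close. It gives the time, the measured TCP pose, the force, the opening and the grip force at its end, in the units of the state.
- monitor.get_state(): the state, without advancing time (a new reading comes with each control period).
- viewer.read_camera(name): name is "scene" or "side" or "wrist"; returns the picture (400x640x3 uint8, red, green, blue); there is no depth.
- viewer.camera_info(name): a dict with "vfov" (degrees; the focal length in pixels is half the picture's height over the tangent of half this angle, whatever the lens; pixels are square), "cx", "cy" (the principal point, pixels), "k1" (the pictures are not rectified: a ray, as slopes to the right and down, at radius r is drawn at 1 + k1 r^2 times it, then the intrinsics apply), "pose" (4x4, takes a point from camera to world coordinates). Camera axes: x right, y up, looking along -z (the intrinsics and any distortion apply to the point x, -y, -z); pixel columns grow to the right and rows downward; lengths in m; the calibration is good to about 2 mm. A picture is of the moment at which its call begins: read the wrist's pose just before it. camera_info takes no time and is no camera call; for the wrist camera it gives the pose at the moment of the call.
- robot.finish_job(): hands the job in; it is judged then, once.
Trained networks look in the newest picture that a camera, given by its name, has taken for a name from the list of things; names that differ only in an ending like _2 or _b are one class to them, and where a whole thing is asked for, a point or a joint stands for the part that bears it (a point fixed in the world has none). Each returns a list of dicts, best first, with "p" (0 to 1); they miss things now and then, are a little off and sometimes report something else, mostly with a low value. They report only what shows in the picture. A call takes as long as a camera call. They do not tell look-alikes from the thing itself.
- viewer.recognise(camera, target): "extent" ([left, top, right, bottom] in pixels, round what is visible of it).
- viewer.regions_of(camera, target): "pixels" (400x640 bool, what is visible of it) and "extent" ([left, top, right, bottom] in pixels, round what is visible of it).
The state is a dict: "time": time; "joints": joint angles; "qvel": joint speeds; "tau": joint torques, N m; "eef_pos": TCP position; "orientation": TCP orientation; "contact_force": force on the tool from outside, world axes, zero at the start; "wrist_torque": the same for the moment, N m; "finger_gap": opening from 0.0 (shut) to 1.0 (fully open); "gripper_force": force on a finger pad.
Only numpy, scipy, OpenCV 4.12 (cv2) and the standard library are available. Lean on these libraries where they do the work, as an engineer would, in place of code of your own. Each camera call takes 0.05 s, during which the arm holds its last target. There are 200 camera calls.

## Working session

There is one attempt and no reset: what is moved stays moved. The work goes in short steps, Python scripts to look and compute and a tool call to move; the robot and the scene stay as the last step left them, time stands still between calls to the robot, and variables do not carry over. Pictures are saved under pics/ and viewed, at most 14 in all, crops included, and the job is handed in when it is done.

Besides the shell and the picture viewer there is one more tool, called after "Call:" in YAML: its name, and indented under it one key for each argument. jog_arm: Moves the arm, as the interface text tells. Shift numbers are shares of 300 mm and turn numbers shares of 1.5 rad, none past 1 either way. Its arguments: {"type":"object","properties":{"series":{"type":"array"},"newtons":{"type":"number"}},"required":["series"]}

```bash
mkdir -p pics
cat > h.py <<'E'
import numpy as np, cv2
from workcell import monitor, viewer, robot
from scipy.spatial.transform import Rotation as Ro
def K(i):
    f=200/np.tan(np.radians(i['vfov'])/2); return f
def ray(i,u,v):
    f=K(i); d=np.array([(u-i['cx'])/f,(v-i['cy'])/f]); s=d.copy()
    for _ in range(30): s=d/(1+i['k1']*(s@s))
    T=np.array(i['pose']); return T[:3,3],T[:3,:3]@np.array([s[0],-s[1],-1])
def onz(i,u,v,z=0):
    o,d=ray(i,u,v); return o+d*(z-o[2])/d[2]
def proj(i,P):
    T=np.array(i['pose']); p=T[:3,:3].T@(np.asarray(P)-T[:3,3]); s=np.array([p[0],-p[1]])/-p[2]
    return s*(1+i['k1']*(s@s))*K(i)+[i['cx'],i['cy']]
E
python3 - <<'E'
from h import *
for c in ["scene","side","wrist"]:
    im=viewer.read_camera(c); cv2.imwrite(f"pics/{c}0.png",im[:,:,::-1]); i=viewer.camera_info(c); print(c,i['vfov'],i['k1'],np.round(i['pose'],3).tolist())
    for t in ["scoop","scoop_grip","dish_a","bench_stop","stand","grease_tin","small_beaker","flask"]:
        print(t,[(round(r['p'],2),np.round(r['extent']).tolist()) for r in viewer.recognise(c,t)][:4])
s=monitor.get_state(); print({k:np.round(v,3).tolist() for k,v in s.items()})
E
```

```text
scene 47.67919076816815 0.005938641737001815 [[-0.557, 0.644, -0.525, -0.311], [-0.83, -0.443, 0.338, 0.538], [-0.014, 0.624, 0.781, 1.312], [0.0, 0.0, 0.0, 1.0]]
scoop [(0.86, [380.0, 164.0, 438.0, 197.0])]
scoop_grip [(0.78, [381.0, 164.0, 434.0, 198.0]), (0.61, [253.0, 223.0, 272.0, 244.0])]
dish_a [(0.68, [236.0, 240.0, 253.0, 258.0]), (0.59, [192.0, 265.0, 213.0, 284.0])]
bench_stop [(0.78, [213.0, 195.0, 279.0, 258.0])]
stand [(0.89, [294.0, 141.0, 361.0, 200.0])]
grease_tin [(0.58, [277.0, 201.0, 295.0, 216.0])]
small_beaker [(0.58, [382.0, 142.0, 396.0, 162.0])]
flask [(0.75, [405.0, 130.0, 420.0, 155.0])]
side 47.76297566297356 0.003166663911084417 [[-0.644, 0.623, -0.444, -0.118], [-0.765, -0.516, 0.386, 0.556], [0.011, 0.588, 0.809, 1.242], [0.0, 0.0, 0.0, 1.0]]
scoop [(0.63, [369.0, 160.0, 434.0, 198.0])]
scoop_grip [(0.86, [369.0, 158.0, 433.0, 198.0])]
dish_a [(0.89, [224.0, 257.0, 242.0, 277.0]), (0.69, [236.0, 239.0, 257.0, 262.0]), (0.66, [178.0, 289.0, 201.0, 311.0]), (0.4, [276.0, 139.0, 349.0, 198.0])]
bench_stop [(0.84, [194.0, 204.0, 260.0, 280.0])]
stand [(0.68
[... 312 characters left out ...]
.0, 382.0, 160.0]), (0.16, [265.0, 212.0, 283.0, 229.0])]
wrist 60.74785953142056 0.011363884889345689 [[0.326, 0.908, 0.264, 0.276], [-0.945, 0.313, 0.091, -0.567], [-0.0, -0.279, 0.96, 0.384], [0.0, 0.0, 0.0, 1.0]]
scoop []
scoop_grip []
dish_a []
bench_stop []
stand []
grease_tin []
small_beaker []
flask []
{'time': 1.35, 'joints': [1.134, 0.435, 0.025, 1.573, -0.012, 1.134, -0.075], 'qvel': [-0.001, -0.001, -0.001, 0.002, 0.0, -0.0, 0.0], 'tau': [-0.0, -66.765, 0.984, -31.48, -0.061, 0.033, 0.0], 'eef_pos': [0.205, -0.591, 0.189], 'orientation': [3.142, -0.0, 0.334], 'contact_force': [-0.468, -0.498, 1.068], 'wrist_torque': [-0.008, -0.05, 0.003], 'gripper_force': 0.0, 'finger_gap': 1.0}
```

View pics/scene0.png

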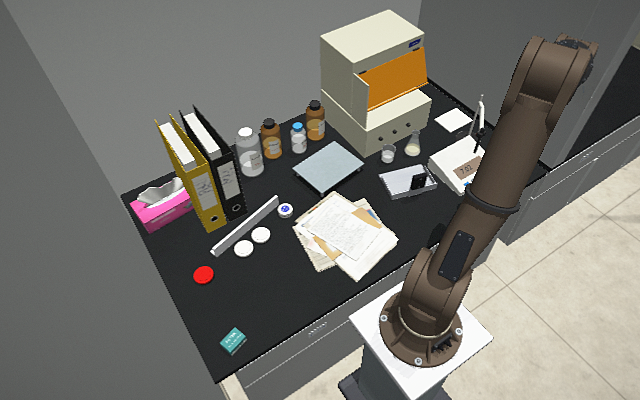

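View pics/side0.png

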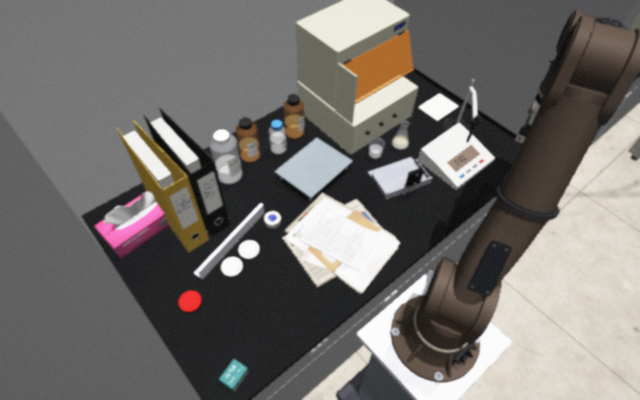

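The scene picture shows two white dishes at (244,249) and (261,235). The red look-alike is at (203,275), so it isn't meant. The stop runs from (213,252) to (279,198) and the tin is at (285,210). The stand is at (328,167). The scoop is at (408,181) with its grip at (418,181). The next crop confirms these.

Run:
```python
from h import *
a=cv2.imread("pics/scene0.png"); b=cv2.imread("pics/side0.png")
def cr(m,x,y,w=100,h=75): return cv2.resize(m[y:y+h,x:x+w],(400,300),interpolation=cv2.INTER_CUBIC)
cv2.imwrite("pics/crop1.png",np.vstack([np.hstack([cr(a,360,130),cr(a,195,195)]),np.hstack([cr(b,350,125),cr(b,180,200,120,90)])]))
for c in ["scene","side"]:
    i=viewer.camera_info(c); viewer.read_camera(c)
    for t,z in [("dish_a",.018),("stand",.045),("grease_tin",.024),("small_beaker",.03),("flask",.05),("scoop",.02),("bench_stop",.05)]:
        for r in viewer.regions_of(c,t)[:3]:
            m=r['pixels'].astype(np.uint8); v,u=np.nonzero(m)
            if len(u)<20: continue
            print(c,t,round(r['p'],2),len(u),[round(u.mean()),round(v.mean())],np.round(onz(i,u.mean(),v.mean(),z),3)[:2])
            if t in("stand","bench_stop"):
                bx=cv2.boxPoints(cv2.minAreaRect(np.float32([onz(i,x,y,z)[:2] for x,y in zip(u,v)]))); print(np.round(bx,3).tolist())
```

```text
scene dish_a 0.85 252 [204, 275] [0.52  0.467]
scene dish_a 0.77 265 [243, 248] [0.539 0.313]
scene dish_a 0.53 217 [261, 235] [0.555 0.237]
scene stand 0.79 1979 [328, 167] [ 0.665 -0.121]
[[0.5529999732971191, -0.017000000923871994], [0.5839999914169312, -0.24899999797344208], [0.7720000147819519, -0.22300000488758087], [0.7400000095367432, 0.00800000037997961]]
scene grease_tin 0.64 164 [285, 210] [0.595 0.113]
scene small_beaker 0.71 804 [245, 226] [0.608 0.267]
scene small_beaker 0.46 226 [388, 153] [ 0.605 -0.366]
scene flask 0.72 304 [413, 144] [ 0.572 -0.465]
scene scoop 0.75 1276 [408, 182] [ 0.449 -0.339]
scene scoop 0.25 194 [286, 210] [0.595 0.111]
scene bench_stop 0.92 839 [245, 226] [0.593 0.272]
[[0.5339999794960022, 0.40400001406669617], [0.6140000224113464, 0.10899999737739563], [0.6579999923706055, 0.11999999731779099], [0.5770000219345093, 0.41600000858306885]]
side dish_a 0.92 367 [190, 301] [0.524 0.471]
side dish_a 0.52 331 [249, 249] [0.558 0.239]
side stand 0.76 2340 [314, 167] [ 0.669 -0.118]
[[0.5630000233650208, -0.019999999552965164], [0.5960000157356262, -0.24699999392032623], [0.7739999890327454, -0.22100000083446503], [0.7419999837875366, 0.006000000052154064]]
side grease_tin 0.67 290 [376, 147] [ 0.613 -0.371]
side grease_tin 0.61 222 [272, 219] [0.598 0.118]
side small_beaker 0.77 270 [376, 147] [ 0.608 -0.364]
side flask 0.61 344 [401, 136] [ 0.577 -0.461]
side scoop 0.74 1541 [400, 177] [ 0.457 -0.336]
side bench_stop 0.67 964 [230, 242] [0.599 0.277]
[[0.5440000295639038, 0.41100001335144043], [0.6230000257492065, 0.10999999940395355], [0.6610000133514404, 0.11999999731779099], [0.5809999704360962, 0.41999998688697815]]
```

View pics/crop1.png

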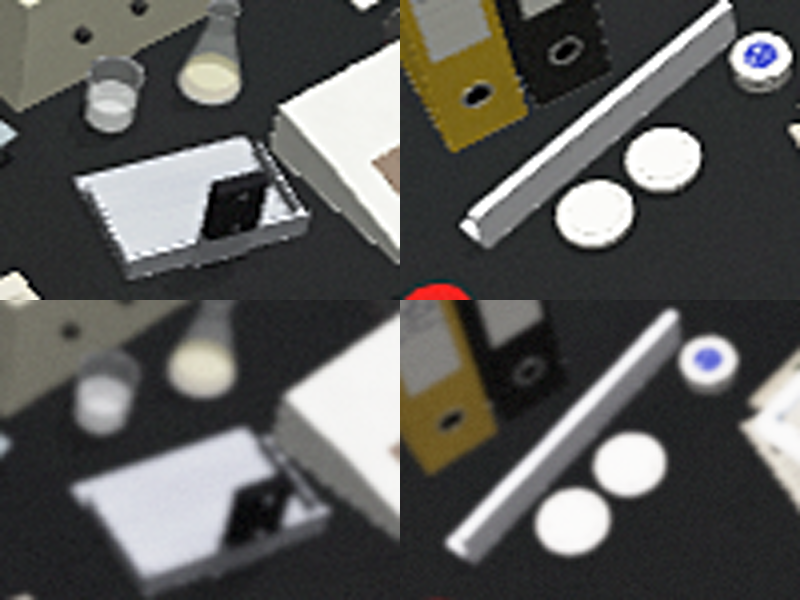

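The crop confirms the two white dishes standing in front of the stop. The scoop's lip faces away from the robot with its grip on the near side, and its corners are about (392,197), (437,186), (379,175) and (422,164).

Run:
```python
from h import *
i=viewer.camera_info("scene")
P={'bl':onz(i,392.5,198.5,0),'br':onz(i,437,186,0),'ll':onz(i,379,175.5,.02),'lr':onz(i,422,165,.02)}
for k,p in P.items(): print(k,np.round(p,3))
print("side-wall yaw bw",np.degrees(np.arctan2(*(P['bl']-P['br'])[[1,0]]))-90)
print("mid back",np.round((P['bl']+P['br'])/2,3),"mid front",np.round((P['ll']+P['lr'])/2,3))
print("grip top", np.round(onz(i,419.5,174.5,.118),3))
s=monitor.get_state(); print(s['time'])
i=viewer.camera_info("wrist"); T=np.array(i['pose']); R=Ro.from_euler('xyz',s['orientation']).as_matrix()
print("cam in tool",np.round(R.T@(T[:3,3]-s['eef_pos']),3),np.round(R.T@T[:3,:3],3).tolist())
```

```text
bl [ 0.431 -0.251  0.   ]
br [ 0.383 -0.428 -0.   ]
ll [ 0.537 -0.268  0.02 ]
lr [ 0.485 -0.439  0.02 ]
side-wall yaw bw -15.159489927574683
mid back [ 0.407 -0.339 -0.   ] mid front [ 0.511 -0.354  0.02 ]
grip top [ 0.395 -0.327  0.118]
2.15
cam in tool [ 0.075  0.001 -0.195] [[-0.001, 0.96, 0.279], [1.0, 0.001, 0.001], [0.0, 0.279, -0.96]]
```

Call:
jog_arm:
  series:
    - [[0, 0, -0.2], [0, 0, 0], 1]
    - [[0.3, -0.2, -0.24], [0, 0, -0.2], 1]
    - [[0.6, -0.4, -0.24], [0, 0, -0.4], 1]
    - [[0.88, -0.59, -0.24], [0, 0, -0.65], 1]
    - [[0.88, -0.59, -0.24], [0, 0, -0.65], 1]
    - [[0.88, -0.59, -0.24], [0, 0, -0.65], 1]
    - [[0.88, -0.59, -0.24], [0, 0, -0.65], 1]
    - [[0.88, -0.59, -0.24], [0, 0, -0.65], 1]
    - [[0.88, -0.59, -0.24], [0, 0, -0.65], 1]
    - [[0.88, -0.59, -0.24], [0, 0, -0.65], 1]

```text
time: 3.4
eef_pos: [0.3953, -0.3381, 0.2611]
orientation: [-3.141, 0.0, 1.305]
contact_force: [-1.2, -0.0, -0.5]
finger_gap: 0.996
gripper_force: 0.0
```

```bash
cat > w.py <<'E'
from h import *
import sys
s=monitor.get_state(); i=viewer.camera_info("wrist"); im=viewer.read_camera("wrist")
cv2.imwrite(f"pics/{sys.argv[1]}.png",im[:,:,::-1]); np.save(f"pics/{sys.argv[1]}.npy",i,allow_pickle=True)
print(s['time'],np.round(s['eef_pos'],4),np.round(s['orientation'],3),np.round(s['joints'],2))
E
python3 w.py w1
python3 - <<'E'
from h import *
i=viewer.camera_info("wrist")
for r in viewer.regions_of("wrist","scoop")[:2]: print(r['p'],r['extent'],r['pixels'].sum())
for r in viewer.recognise("wrist","scoop_grip")[:2]: print(r)
E
```

```text
3.4 [ 0.3953 -0.3381  0.2611] [-3.141  0.     1.305] [ 0.84  0.23 -0.29  1.7   0.07  1.23  0.27]
0.9 [304.4, 81.0, 423.5, 224.2] 14754
{'extent': [301.4, 84.9, 426.7, 224.1], 'p': 0.7}
```

View pics/w1.png

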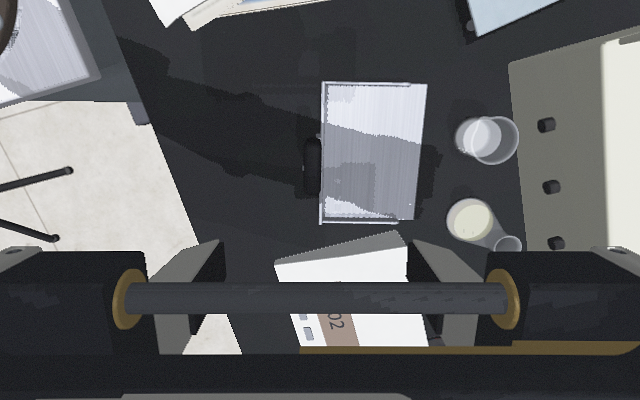

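The wrist view shows the scoop's back wall from (321,83) to (320,223), its lip from (427,84) to (413,220), and the grip top centred near (313,166).

Run:
```python
from h import *
i=np.load("pics/w1.npy",allow_pickle=True).item()
for n,u,v,z in [('lipL',427,84,.001),('lipR',413,220,.001),('backL',321,83,.03),('backR',320,223,.03),('sideLfront',409.5,84,.022),('sideRfront',398,222,.022),('grip',312.5,166,.118)]: print(n,np.round(onz(i,u,v,z),4))
im=cv2.imread("pics/w1.png")[70:240,280:450]; cv2.imwrite("pics/w1c.png",cv2.resize(im,(595,595),interpolation=cv2.INTER_CUBIC))
```

```text
lipL [ 0.5565 -0.2803  0.001 ]
lipR [ 0.506  -0.4537  0.001 ]
backL [ 0.4275 -0.2453  0.03  ]
backR [ 0.381  -0.4136  0.03  ]
sideLfront [ 0.5298 -0.2741  0.022 ]
sideRfront [ 0.4819 -0.4426  0.022 ]
grip [ 0.3966 -0.323   0.118 ]
```

View pics/w1c.png

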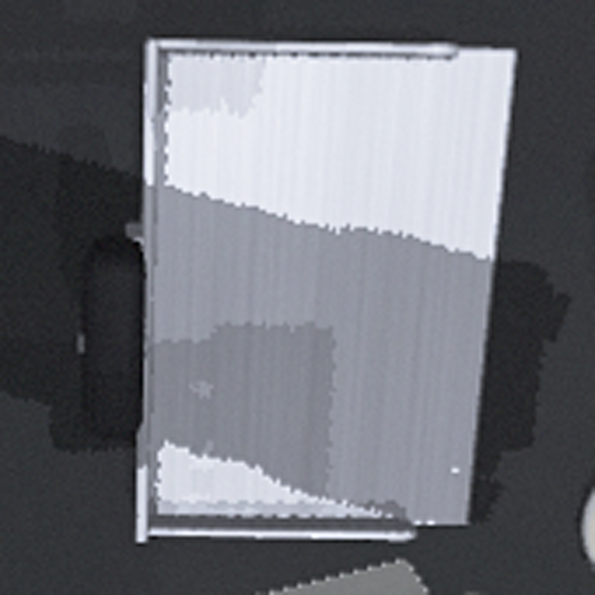

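Call:
jog_arm:
  newtons: 50
  series:
    - [[0.033, -0.013, 0], [0, 0, 0.007], 1]
    - [[0.033, -0.013, 0.2], [0, 0, 0.007], 1]
    - [[0.033, -0.013, 0.4], [0, 0, 0.007], 1]
    - [[0.033, -0.013, 0.56], [0, 0, 0.007], 1]
    - [[0.033, -0.013, 0.63], [0, 0, 0.007], 1]
    - [[0.033, -0.013, 0.63], [0, 0, 0.007], 1]
    - [[0.033, -0.013, 0.63], [0, 0, 0.007], -1]
    - [[0.033, -0.013, 0.63], [0, 0, 0.007], -1]
    - [[0.033, -0.013, 0.63], [0, 0, 0.007], -1]
    - [[0.033, -0.013, 0.63], [0, 0, 0.007], -1]
    - [[0.033, -0.013, 0.63], [0, 0, 0.007], -1]
    - [[0.033, -0.013, 0.63], [0, 0, 0.007], -1]

```text
time: 5.05
eef_pos: [0.395, -0.3262, 0.0722]
orientation: [-3.142, 0.0, 1.298]
contact_force: [0.2, -0.1, -0.3]
finger_gap: 0.395
gripper_force: 0.0
```

Call:
jog_arm:
  newtons: 50
  series:
    - [[0, 0, 0], [0, 0, 0], -1]
    - [[0, 0, 0], [0, 0, 0], -1]
    - [[0, 0, 0], [0, 0, 0], -1]
    - [[0, 0, 0], [0, 0, 0], -1]
    - [[0, 0, 0], [0, 0, 0], -1]
    - [[0, 0, 0], [0, 0, 0], -1]

```text
time: 5.8
eef_pos: [0.395, -0.3262, 0.0722]
orientation: [-3.142, 0.0, 1.298]
contact_force: [0.5, -0.7, -1.0]
finger_gap: 0.183
gripper_force: 50.0
```

Call:
jog_arm:
  series:
    - [[0, 0, -0.12], [0, 0, 0], -1]
    - [[0.05, 0, -0.25], [0, 0, 0], -1]
    - [[0.18, -0.04, -0.27], [0, 0, -0.02], -1]
    - [[0.34, -0.1, -0.27], [0, 0, -0.06], -1]
    - [[0.5, -0.15, -0.27], [0, 0, -0.1], -1]
    - [[0.66, -0.2, -0.27], [0, 0, -0.14], -1]
    - [[0.82, -0.26, -0.27], [0, 0, -0.18], -1]
    - [[0.95, -0.31, -0.27], [0, 0, -0.2], -1]
    - [[1, -0.33, -0.27], [0, 0, -0.22], -1]

```text
time: 6.92
eef_pos: [0.3796, -0.0085, 0.1531]
orientation: [-3.141, -0.0, 1.633]
contact_force: [0.1, -0.1, -3.4]
finger_gap: 0.184
gripper_force: 50.0
```

Call:
jog_arm:
  series:
    - [[0.12, -0.01, 0], [0, 0, -0.03], -1]
    - [[0.28, -0.02, 0], [0, 0, -0.06], -1]
    - [[0.44, -0.03, 0.03], [0, 0, -0.09], -1]
    - [[0.6, -0.04, 0.08], [0, 0, -0.12], -1]
    - [[0.72, -0.04, 0.13], [0, 0, -0.137], -1]
    - [[0.78, -0.04, 0.15], [0, 0, -0.137], -1]
    - [[0.78, -0.04, 0.15], [0, 0, -0.137], -1]
    - [[0.78, -0.04, 0.15], [0, 0, -0.137], -1]

```text
time: 7.92
eef_pos: [0.3552, 0.2211, 0.1081]
orientation: [-3.141, 0.001, 1.833]
contact_force: [0.3, -0.1, -3.1]
finger_gap: 0.188
gripper_force: 50.0
```

```bash
python3 w.py w2
python3 - <<'E'
from h import *
i=np.load("pics/w2.npy",allow_pickle=True).item()
for t,z in [("dish_a",.018),("bench_stop",.03),("grease_tin",.024)]:
    for r in viewer.regions_of("wrist",t)[:3]:
        v,u=np.nonzero(r['pixels']); print(t,round(r['p'],2),np.round(r['extent']),len(u),np.round(onz(i,u.mean(),v.mean(),z),3)) if len(u) else 0
E
```

```text
7.925 [0.3552 0.2211 0.1081] [-3.141e+00  1.000e-03  1.833e+00] [-0.05  0.29 -0.75  2.11  0.27  0.84 -0.7 ]
dish_a 0.57 [500. 195. 579. 266.] 4093 [0.554 0.239 0.018]
bench_stop 0.68 [561.  42. 637. 354.] 6799 [0.587 0.299 0.03 ]
grease_tin 0.78 [492. 323. 557. 354.] 1436 [0.584 0.132 0.024]
```

View pics/w2.png

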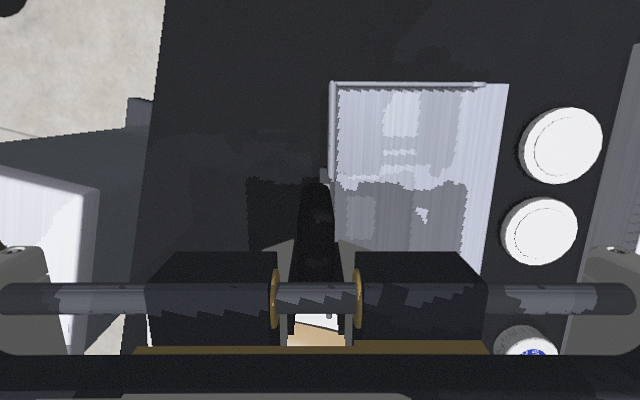

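Run:
```python
from h import *
im=cv2.imread("pics/w2.png")[30:360,440:640]; cv2.imwrite("pics/w2c.png",cv2.resize(im,None,fx=1.8,fy=1.8,interpolation=cv2.INTER_CUBIC))
i=np.load("pics/w2.npy",allow_pickle=True).item()
g=cv2.cvtColor(cv2.imread("pics/w2.png"),cv2.COLOR_BGR2HSV)
w=((g[:,:,2]>185)&(g[:,:,1]<30)).astype(np.uint8); n,l,st,ce=cv2.connectedComponentsWithStats(w)
for k in range(1,n):
    if st[k,4]>800 and st[k,0]>450: print(st[k],np.round(ce[k],1),np.round(onz(i,*ce[k],.013),4))
```

```text
[ 524  107   79   77 4545] [562.9 145.3] [0.5446 0.3135 0.013 ]
[ 505  200   73   65 3611] [541.2 231.9] [0.5609 0.2377 0.013 ]
```

View pics/w2c.png

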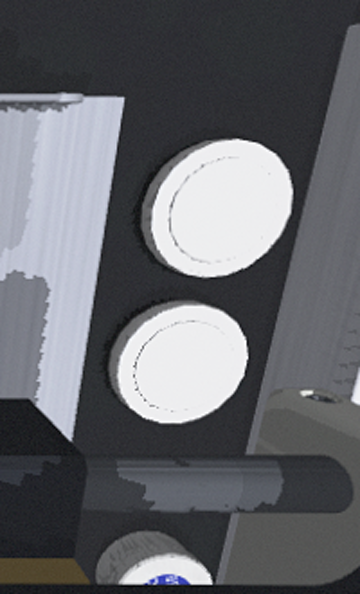

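Run:
```python
from h import *
i=np.load("pics/w2.npy",allow_pickle=True).item()
s1,s2=onz(i,633.3,44.4,0),onz(i,560,354,0); l1,l2=onz(i,508.9,83.9,.037),onz(i,480,274,.037)
b1=onz(i,331,81,.066)
d=s1-s2; yaw=np.arctan2(-d[0],d[1]); e=l1-l2; print("stop",s1,s2,yaw,"lip",l1,l2,np.arctan2(-e[0],e[1]),"backL",b1, "sidewall yaw",np.arctan2(*(l1-b1)[[1,0]]))
x=np.array([np.cos(yaw),np.sin(yaw)]); y=np.array([-x[1],x[0]])
for n,p in [('A',(.5446,.3135)),('B',(.5609,.2377)),('tcp',(.3552,.2211)),('lipL',l1[:2]),('tin',(.59,.125))]:
    q=np.array(p)-s2[:2]; print(n,"dist before stop %.4f along %.4f"%(-q@x,q@y))
```

```text
stop [0.57115365 0.40214147 0.        ] [0.64900866 0.11448998 0.        ] 0.26432450310689815 lip [0.46910107 0.34248641 0.037     ] [0.5087295  0.19322907 0.037     ] 0.25951669883250233 backL [0.34190602 0.30911842 0.066     ] sidewall yaw 0.25655595209562915
A dist before stop 0.0488 along 0.2194
B dist before stop 0.0529 along 0.1419
tcp dist before stop 0.2558 along 0.1797
lipL dist before stop 0.1141 along 0.2671
tin dist before stop 0.0542 along 0.0256
```

Call:
jog_arm:
  series:
    - [[0.012, 0, 0.05], [0, 0, -0.003], -1]
    - [[0.012, 0, 0.1], [0, 0, -0.003], -1]
    - [[0.012, 0, 0.12], [0, 0, -0.003], -1]
    - [[0.012, 0, 0.12], [0, 0, -0.003], -1]
    - [[0.012, 0.03, 0.12], [0, 0, -0.003], -1]
    - [[0.012, 0.06, 0.12], [0, 0, -0.003], -1]
    - [[0.012, 0.09, 0.12], [0, 0, -0.003], -1]
    - [[0.012, 0.11, 0.12], [0, 0, -0.003], -1]
    - [[0.012, 0.13, 0.12], [0, 0, -0.003], -1]
    - [[0.012, 0.15, 0.12], [0, 0, -0.003], -1]
    - [[0.012, 0.165, 0.12], [0, 0, -0.003], -1]
    - [[0.012, 0.18, 0.12], [0, 0, -0.003], -1]

```text
time: 9.62
eef_pos: [0.4025, 0.239, 0.0718]
orientation: [-3.136, 0.002, 1.84]
contact_force: [-15.3, -4.0, 17.9]
finger_gap: 0.188
gripper_force: 50.0
```

Call:
jog_arm:
  series:
    - [[0, 0.01, -0.002], [0, 0, 0], -1]
    - [[0, 0.03, -0.002], [0, 0, 0], -1]
    - [[0, 0.05, -0.002], [0, 0, 0], -1]
    - [[0, 0.07, -0.002], [0, 0, 0], -1]
    - [[0, 0.09, -0.002], [0, 0, 0], -1]
    - [[0, 0.11, -0.002], [0, 0, 0], -1]
    - [[0, 0.13, -0.002], [0, 0, 0], -1]
    - [[0, 0.145, -0.002], [0, 0, 0], -1]
    - [[0, 0.145, -0.002], [0, 0, 0], -1]

```text
time: 10.75
eef_pos: [0.449, 0.2514, 0.0728]
orientation: [3.141, -0.0, 1.838]
contact_force: [0.5, -0.5, -4.6]
finger_gap: 0.191
gripper_force: 50.0
```

```bash
python3 w.py w3
```

```text
10.75 [0.449  0.2514 0.0728] [ 3.141 -0.     1.838] [-0.12  0.48 -0.67  1.94  0.39  0.85 -0.72]
```

View pics/w3.png

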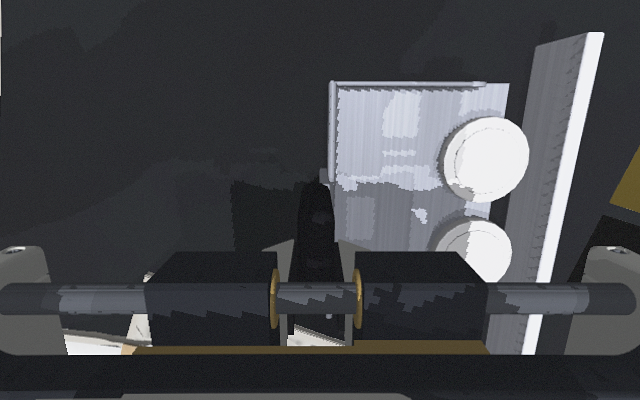

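The wrist view shows both dishes at (486,159) and (475,255) riding up onto the pan. The lip is still about 15 mm short of the stop, so I'm pushing on.

Call:
jog_arm:
  series:
    - [[0, 0.005, 0.001], [0, 0, 0], -1]
    - [[0, 0.02, 0.001], [0, 0, 0], -1]
    - [[0, 0.03, 0.001], [0, 0, 0], -1]
    - [[0, 0.04, 0.001], [0, 0, 0], -1]
    - [[0, 0.05, 0.001], [0, 0, 0], -1]
    - [[0, 0.055, 0.001], [0, 0, 0], -1]
    - [[0, 0.055, 0.001], [0, 0, 0], -1]

```text
time: 11.68
eef_pos: [0.463, 0.2554, 0.0724]
orientation: [-3.14, 0.0, 1.839]
contact_force: [-4.8, -1.0, -0.1]
finger_gap: 0.188
gripper_force: 50.0
```

```bash
python3 w.py w4
python3 - <<'E'
from h import *
def dishes(n,zs):
    i=np.load(f"pics/{n}.npy",allow_pickle=True).item(); s=monitor.get_state()
    g=cv2.cvtColor(cv2.imread(f"pics/{n}.png"),cv2.COLOR_BGR2HSV)
    R=Ro.from_euler('xyz',s['orientation']).as_matrix()
    for c in [(508,83.9,.037)]: print("lipL col ref")
    w=((g[:,:,2]>205)&(g[:,:,1]<20)).astype(np.uint8); w=cv2.morphologyEx(w,cv2.MORPH_OPEN,np.ones((7,7))); k,l,st,ce=cv2.connectedComponentsWithStats(w)
    for j in range(1,k):
        if st[j,4]>600 and st[j,0]>380:
            q=R.T@(onz(i,*ce[j],zs+.02)-s['eef_pos']); print(st[j],np.round(ce[j]),"scoop xy",np.round([q[1]-.074,q[0]],4))
dishes("w4",0)
E
```

```text
11.675 [0.463  0.2554 0.0724] [-3.14   0.     1.839] [-0.12  0.5  -0.66  1.9   0.39  0.87 -0.71]
lipL col ref
[ 517   32   62  250 3795] [548. 152.] scoop xy [0.0925 0.0405]
[ 425   85   85  134 6497] [471. 150.] scoop xy [0.038  0.0421]
[ 383   92   38   45 1451] [402. 115.] scoop xy [-0.0134  0.0665]
[ 468  225   26   51 1016] [480. 251.] scoop xy [ 0.0546 -0.0364]
```

View pics/w4.png

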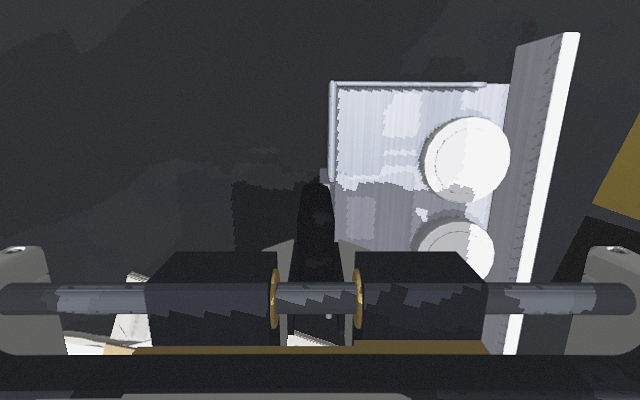

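Call:
jog_arm:
  newtons: 60
  series:
    - [[0, -0.005, -0.02], [0, 0, 0], -1]
    - [[0, -0.015, -0.05], [0, 0, 0], -1]
    - [[0, -0.03, -0.09], [-0.02, 0, 0], -1]
    - [[0, -0.05, -0.13], [-0.04, 0, 0], -1]
    - [[0, -0.07, -0.17], [-0.06, 0, 0], -1]
    - [[0, -0.09, -0.2], [-0.08, 0, 0], -1]
    - [[0, -0.11, -0.22], [-0.08, 0, 0], -1]
    - [[0, -0.13, -0.22], [-0.08, 0, 0], -1]
    - [[0, -0.13, -0.22], [-0.08, 0, 0], -1]

```text
time: 12.85
eef_pos: [0.4262, 0.2451, 0.1384]
orientation: [3.022, 0.0, 1.838]
contact_force: [-0.7, 0.4, -5.2]
finger_gap: 0.188
gripper_force: 60.0
```

```bash
python3 w.py w5
```

```text
12.85 [0.4262 0.2451 0.1384] [3.022 0.    1.838] [-0.07  0.29 -0.72  2.02  0.34  0.82 -0.71]
```

View pics/w5.png

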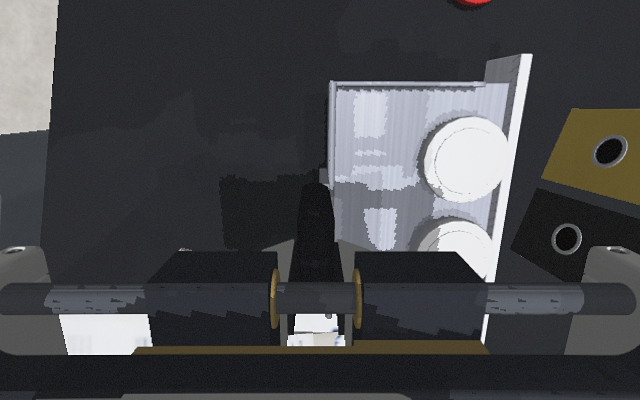

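The view shows both dishes still in the pan at (467,158) and (456,252), with the scoop lifted and tilted slightly back. I'm drawing back now, then carrying right.

Call:
jog_arm:
  series:
    - [[0, -0.03, -0.02], [0, 0, 0], -1]
    - [[0, -0.09, -0.04], [0, 0, 0], -1]
    - [[-0.03, -0.15, -0.07], [0, 0, 0], -1]
    - [[-0.1, -0.2, -0.09], [0, 0, 0.01], -1]
    - [[-0.19, -0.23, -0.11], [0, 0, 0.02], -1]
    - [[-0.28, -0.25, -0.11], [0, 0, 0.03], -1]
    - [[-0.38, -0.27, -0.11], [0, 0, 0.04], -1]
    - [[-0.48, -0.29, -0.11], [0, 0, 0.05], -1]
    - [[-0.58, -0.31, -0.11], [0, -0.005, 0.06], -1]
    - [[-0.67, -0.33, -0.11], [0, -0.01, 0.07], -1]
    - [[-0.75, -0.35, -0.11], [0, -0.01, 0.08], -1]
    - [[-0.8, -0.365, -0.11], [0, -0.01, 0.084], -1]

```text
time: 14.4
eef_pos: [0.3799, -0.0167, 0.1582]
orientation: [3.022, 0.0, 1.71]
contact_force: [-1.3, 0.5, -5.0]
finger_gap: 0.186
gripper_force: 60.0
```

Call:
jog_arm:
  series:
    - [[-0.03, 0.01, 0], [0, 0, 0], -1]
    - [[-0.1, 0.03, 0], [0, 0, 0], -1]
    - [[-0.18, 0.07, 0.01], [0, 0, 0], -1]
    - [[-0.27, 0.12, 0.01], [0, 0, 0], -1]
    - [[-0.35, 0.18, 0.02], [0, 0, 0], -1]
    - [[-0.42, 0.24, 0.03], [0, 0, 0], -1]
    - [[-0.46, 0.29, 0.04], [0, 0, 0], -1]
    - [[-0.485, 0.32, 0.04], [0, 0, 0], -1]
    - [[-0.485, 0.333, 0.04], [0, 0, 0], -1]
    - [[-0.485, 0.333, 0.04], [0, 0, 0], -1]

```text
time: 15.65
eef_pos: [0.501, -0.145, 0.1583]
orientation: [3.022, -0.0, 1.712]
contact_force: [-0.0, -0.6, -4.5]
finger_gap: 0.186
gripper_force: 60.0
```

```bash
python3 w.py w6
python3 - <<'E'
from h import *
i=np.load("pics/w1.npy",allow_pickle=True).item(); print("near-right corner",onz(i,475,38,.045))
from scipy.optimize import minimize
a=cv2.imread("pics/scene0.png"); b=cv2.imread("pics/side0.png")
# bluish-grey top-face mask, fit of rectangle 170x220 by IoU
I={c:viewer.camera_info(c) for c in("scene","side")}; M={}
for c,m in (("scene",a),("side",b)):
    s=m.astype(int); x0,y0,x1,y1=(285,130,370,205) if c=="scene" else (265,128,362,205)
    k=((s.max(2)>110)&(s[:,:,0]>=s[:,:,2]+4)).astype(np.uint8); z=np.zeros_like(k); z[y0:y1,x0:x1]=k[y0:y1,x0:x1]
    n,l,st,_=cv2.connectedComponentsWithStats(z); j=1+st[1:,4].argmax(); M[c]=cv2.morphologyEx((l==j).astype(np.uint8),cv2.MORPH_CLOSE,np.ones((5,5)))
    print(c,st[j])
def cost(p,cs=("scene","side")):
    t=0
    for c in cs:
        C,S=np.cos(p[2]),np.sin(p[2]); q=[proj(I[c],[p[0]+C*x-S*y,p[1]+S*x+C*y,.045]) for x,y in((-.085,-.11),(.085,-.11),(.085,.11),(-.085,.11))]
        g=np.zeros((400,640),np.uint8); cv2.fillPoly(g,[np.int32(np.round(np.array(q)*16))],1,shift=4); t+=1-(g&M[c]).sum()/(g|M[c]).sum()
    return t
for cs in (("scene",),("side",),("scene","side")):
    r=minimize(cost,[.67,-.12,.14],(cs,),method="Nelder-Mead",options=dict(initial_simplex=[[.67,-.12,.14],[.69,-.12,.14],[.67,-.1,.14],[.67,-.12,.2]])); print(cs,r.x,r.fun)
E
```

```text
15.65 [ 0.501  -0.145   0.1583] [ 3.022 -0.     1.712] [ 0.54  0.26 -0.4   1.94  0.09  0.84  0.25]
near-right corner [ 0.60147708 -0.24597402  0.045     ]
scene [ 292  141   72   52 1907]
side [ 275  138   77   60 2409]
('scene',) [ 0.6713018  -0.12504599  0.13948278] 0.021549512570549045
('side',) [ 0.67532469 -0.12118453  0.15911837] 0.017753922378199838
('scene', 'side') [ 0.67377109 -0.12372653  0.14457008] 0.06652822374237988
```

Call:
jog_arm:
  series:
    - [[0, 0.02, 0], [0, 0, 0], -1]
    - [[0, 0.07, 0.01], [0, 0, 0], -1]
    - [[0, 0.14, 0.02], [0, 0, 0], -1]
    - [[0, 0.21, 0.03], [0, 0, 0], -1]
    - [[0, 0.27, 0.035], [0, 0, 0], -1]
    - [[0, 0.31, 0.038], [0, 0, 0], -1]
    - [[0, 0.329, 0.04], [0.01, 0, 0], -1]
    - [[0, 0.327, 0.06], [0.025, 0, 0], -1]
    - [[0, 0.323, 0.085], [0.04, 0, 0], -1]
    - [[0, 0.32, 0.11], [0.055, 0, 0], -1]
    - [[0, 0.318, 0.13], [0.07, 0, 0], -1]
    - [[0, 0.317, 0.138], [0.08, 0, 0], -1]

```text
time: 17.2
eef_pos: [0.5995, -0.1319, 0.1279]
orientation: [-3.14, -0.0, 1.711]
contact_force: [-0.0, 0.0, -5.0]
finger_gap: 0.188
gripper_force: 60.0
```

Call:
jog_arm:
  series:
    - [[0, 0, 0], [0, 0, 0], -1]
    - [[0, 0, 0], [0, 0, 0], -1]

```text
time: 17.45
eef_pos: [0.5998, -0.132, 0.1287]
orientation: [3.141, -0.0, 1.711]
contact_force: [-0.0, -0.0, -4.8]
finger_gap: 0.187
gripper_force: 60.0
```

```bash
python3 w.py w7
python3 - <<'E'
from h import *
a=viewer.read_camera("scene")[:,:,::-1]
cv2.imwrite("pics/v7.png",np.hstack([cv2.resize(a[120:220,270:370],(500,500),interpolation=cv2.INTER_CUBIC),cv2.resize(cv2.imread("pics/w7.png")[50:350,300:480],(300,500))]))
E
```

```text
17.45 [ 0.5998 -0.132   0.1287] [ 3.141 -0.     1.711] [ 0.37  0.5  -0.35  1.65  0.19  1.02  0.1 ]
```

View pics/v7.png

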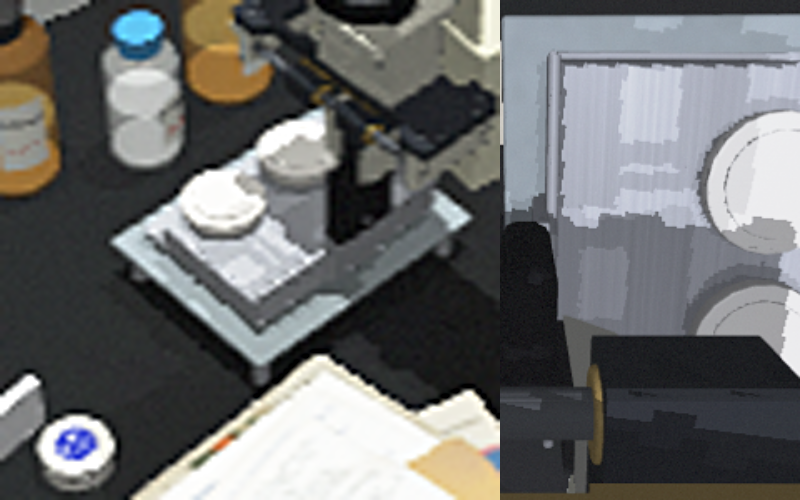

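The view shows the scoop centred over the stand with both dishes in its pan. I'm lowering it now.

Call:
jog_arm:
  series:
    - [[0, 0, 0.01], [0, 0, 0], -1]
    - [[0, 0, 0.02], [0, 0, 0], -1]
    - [[0, 0, 0.028], [0, 0, 0], -1]
    - [[0, 0, 0.033], [0, 0, 0], -1]
    - [[0, 0, 0.036], [0, 0, 0], -1]
    - [[0, 0, 0.038], [0, 0, 0], -1]
    - [[0, 0, 0.038], [0, 0, 0], -1]

```text
time: 18.42
eef_pos: [0.5997, -0.132, 0.1171]
orientation: [3.141, -0.0, 1.711]
contact_force: [-0.5, 0.9, -4.0]
finger_gap: 0.183
gripper_force: 60.0
```

Call:
jog_arm:
  series:
    - [[0, 0, 0.002], [0, 0, 0], -1]
    - [[0, 0, 0.003], [0, 0, 0], -1]
    - [[0, 0, 0.003], [0, 0, 0], -1]

```text
time: 18.8
eef_pos: [0.5997, -0.132, 0.1169]
orientation: [3.141, 0.0, 1.711]
contact_force: [-4.1, -0.1, 5.4]
finger_gap: 0.188
gripper_force: 60.0
```

Call:
jog_arm:
  series:
    - [[0, 0, 0], [0, 0, 0], 0]
    - [[0, 0, 0], [0, 0, 0], 0]
    - [[0, 0, 0], [0, 0, 0], 0]
    - [[0, 0, 0], [0, 0, 0], 0]
    - [[0, 0, 0], [0, 0, 0], 0]
    - [[0, 0, 0], [0, 0, 0], 0]
    - [[0, 0, -0.02], [0, 0, 0], 0]
    - [[0, 0, -0.1], [0, 0, 0], 0]
    - [[0, 0, -0.25], [0, 0, 0], 0]
    - [[0, 0, -0.4], [0, 0, 0], 0]
    - [[0, 0, -0.5], [0, 0, 0], 0]
    - [[0, 0, -0.5], [0, 0, 0], 0]

```text
time: 20.3
eef_pos: [0.6012, -0.1319, 0.2695]
orientation: [3.136, 0.001, 1.711]
contact_force: [-0.2, 0.6, -0.0]
finger_gap: 0.503
gripper_force: 0.0
```

```bash
python3 w.py w8
python3 - <<'E'
from h import *
a=viewer.read_camera("scene")[:,:,::-1]
cv2.imwrite("pics/v8.png",np.hstack([cv2.resize(a[120:220,270:370],(400,400),interpolation=cv2.INTER_CUBIC),cv2.resize(cv2.imread("pics/w8.png")[:350,200:550],(400,400))]))
s=monitor.get_state(); print(s['contact_force'],s['finger_gap'],s['gripper_force'])
E
```

```text
20.3 [ 0.6012 -0.1319  0.2695] [3.136e+00 1.000e-03 1.711e+00] [ 0.38  0.39 -0.36  1.46  0.14  1.31  0.15]
[-0.4395291   0.09781932 -0.98076935] 0.5006312846595838 0.0
```

View pics/v8.png

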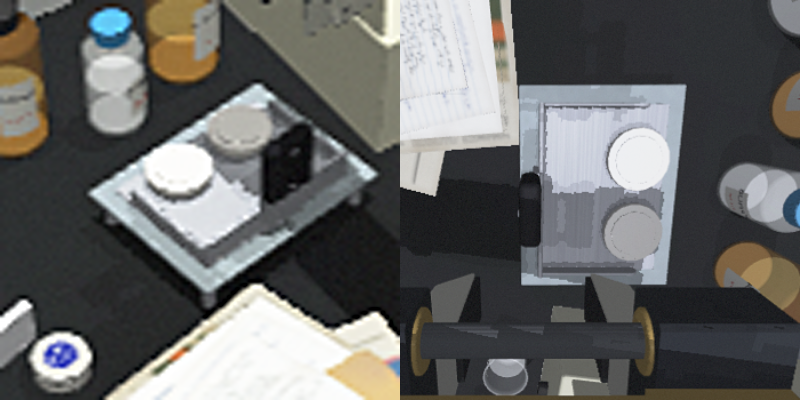

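The scoop sits flat and centred on the stand with both dishes lid up in its pan, the gripper is clear, and the tin is undisturbed. I'm handing in.

```bash
python3 -c "
from workcell import robot; print(robot.finish_job())"
```

```text
the job is handed in; nothing more can be done
None
```

I've handed the job in: the scoop stands on the middle of the grey stand with both white dishes lid up in its pan, the gripper is clear, and it took about 20 s; the hand-in returned no verdict.

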